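# Re-hang a key on its own fold-down hook

## Task

The key with the long wooden tag hangs on the wrong hook of the key stand. Swing the empty, folded-up hook fully down, carry the long tag straight over to it so that it hangs freely by its hole, and then swing the hook it came from fully up against the board, so that nobody catches a sleeve on it. Leave the short key tag hanging on its hook and do not push about the things on the desk.

Things in the scene. Friction and masses are not known exactly. Their poses are not given: they have to be found in the camera images.
- key: the long key tag to move, 0.05-0.1 kg: flat light wood, 52 wide (y), 126 tall (z), 9 thick (x), a 45 mm brass key fixed under it. Origin: centre of its 36 mm round through-hole (along x), 34 below the tag's top, 92 above its lower edge. It hangs with z up, x towards the board, the hook's arm through the hole. Grip it across its two side edges (52 apart, along y), so that the hook lies between the fingers.
- short_key: the other key, to be left hanging on its own lowered hook: same width, thickness, hole and wood, but only 66 tall, with a like key under it. Origin: centre of its hole.
- stand: the key stand, fixed: wooden board 250 wide (y), 240 high, 16 thick, on a foot 14 thick that reaches 65 before the board. Origin: on the desk below the middle of the board's front face; x points into the board, y along it to the robot's left, z up. Three equal fold-down hooks sit on its front in a row, 90 apart; which is where changes.
- hook_free (a joint): angle of the empty hook, folded up (0 to 0.08) at the start. 0 = folded, arm upright before the board; 1.571 = fully down on its stop, arm level, pointing away from the board. A stiff hinge (0.08 N m, 1 N at the tip) holds it at any angle; pinched, it trails the fingers by 0.1 to 0.2 rad, so press it home to the stop. Arm: flat bar 12 wide (along the hinge axis), 7 thick, 80 long from the axis to its end.
- hook_used (a joint): angle of the hook on which the long tag hangs at the start (1.571, fully down); same make, size and angles as hook_free. Each arm ends in a nose, 12 wide, 7 long, which stands 11 proud of the bar: it points up when the hook is down, towards the board when it is folded.
- hinge_free (a point): middle of the empty hook's hinge axis, 20 before the board's front face and 185 above the desk; fixed, axes as stand. The axis runs along y: the arm's end is 80 along +z when folded, 80 along -x when down. The board ends 55 above the axis, so the end of a folded arm stands 25 clear above the board and can be pinched from above by its sides (12 apart along y).
- hinge_used (a point): the same point of the hook that holds the long tag at the start; fixed, axes as stand. The tag hangs 35 to 50 before it (-x) at the start.
- seat_free (a point): where the tag is to hang: middle of the top face of the empty hook's arm as it will lie when fully down, 42 before its hinge (-x) and 3.5 above the axis; fixed to the board, axes as stand. With the tag hung, the centre of its hole is 18 below this point; anywhere along the arm between hinge and nose will do.
- pad: bystander, not to be moved: closed stamp pad tin, 72 x 101 x 14, lying before the telephone; origin at its underside
- ball_stamp: bystander, not to be moved: round-headed stamp standing upright, 29 x 29 x 72, right of the pad; origin at its underside
- glue: bystander, not to be moved: glue stick standing upright, 24 across, 82 tall, behind the stand; origin at its underside

How it is judged:
By the outcome, as a careful person would: the job done as asked, in the order asked, and still so for the second after the job is handed in, with the robot touching nothing.
It also fails if it takes over 67 s, if anything falls off the work surface, if the arm or the gripper's body presses on something with over 40 N, if the wrist force passes 120 N, or if a joint passes its speed limit or range.

## Robot

A 6-joint arm with a two-finger parallel gripper is mounted at the origin on a cart in front of the work surface, level with it; the furniture and walls round the work are solid. World frame = base frame: x ahead of the robot, y to its left, z up, the work surface at z = 0. Lengths are in m, angles in rad, forces in N, time in s.
With the tool pointing down it reaches from about 0.375 to 0.975 m from the base axis. Payload 3.8 kg.
Tool frame: the origin (TCP) lies where the fingers leave the gripper's body, on its centre line; the fingertips stand 73 mm ahead of it and the grasp point (between the pads) lies 54 mm ahead of it (nose_length is the distance from the TCP to the fingertips, in m); z points along the fingers, y is the line along which they close (so a half turn about z gives the same grasp; the last joint's range is limited). The gripper opens to 85 mm and grips with 20 to 120 N. Pads are 22 mm wide; open, the fingers measure 114 mm over their backs; the gripper's body (76 mm by 85 mm) begins 54 mm behind the grasp point. The pads swing forward as they close: fully open they stand 13 mm farther back than shut.
Start: joints at [-1.338, 0.264, 1.604, -0, 1.274, -0.037], TCP at [0.18, -0.651, 0.304] pointing down, gripper open.
Joint ranges: [-2.63, 2.63], [-0.94, 2.18], [0.31, 2.57], [-1.31, 4.45], [0, 2.66], [-2.55, 2.55]. Speed limits (rad/s): [2.57, 2.57, 3.14, 3.14, 3.14, 3.14].

## Interface

Orientations are given as a rotation vector (axis times angle).
In Python, from workcell import read_state, read_camera, calibration, finish_job, look_for, cut_out, tip_of, nose_length gives the robot as it stands.
- The arm moves only by the tool step_arm, never from a script. Its argument "targets" is a list of rows, each a list of 3 entries, a list of its own where there are three numbers: the turn, a rotation vector about the tool's x, y, z in rad, then the shift along the tool's x, y, z in mm, then the finger opening in mm, from 0 to 85.4. In form: [[[ax, ay, az], [x, y, z], grip], ...]. A call has 1 to 5 rows; each row shifts and turns the commanded pose from where the row before left it, along the tool's axes as they then stand; what a row does not reach is not made up. A row lasts 1/12 s, in which the tool goes at most 41.7 mm and 7.16 degrees, less where a joint would pass 70% of its speed; a pose out of reach is approached as far as the arm can. A call with a gripper value outside its range is refused whole. The fingers move at their own pace and stop on an object; "grip_force" is the grip in N (left out, the last holds). Time passes only in rows, so rows that do not move let the fingers close. It gives the time, the measured TCP pose, the force, the opening and the grip force at its end, in the units of the state.
- read_state(): the state, without advancing time (a new reading comes with each control period).
- read_camera(name): name is "scene" or "top" or "wrist"; returns the picture (420x560x3 uint8, red, green, blue); there is no depth.
- calibration(name): a dict with "camera_matrix" (3x3 intrinsics, pixels), "R" (3x3) and "t" (3): a world point X has camera coordinates R X + t. Camera axes: x right, y down, z forward; pixel columns grow to the right and rows downward; lengths in m; the calibration is good to about 2 mm. A picture is of the moment at which its call begins: read the wrist's pose just before it. calibration takes no time and is no camera call; for the wrist camera it gives the pose at the moment of the call.
- finish_job(): hands the job in; it is judged then, once.
Trained networks look in the newest picture that a camera, given by its name, has taken for a name from the list of things; names that differ only in an ending like _2 or _b are one class to them, and where a whole thing is asked for, a point or a joint stands for the part that bears it (a point fixed in the world has none). Each returns a list of dicts, best first, with "score" (0 to 1); they miss things now and then, are a little off and sometimes report something else, mostly with a low value. They report only what shows in the picture. A call takes as long as a camera call.
- look_for(camera, query): "extent" ([left, top, right, bottom] in pixels, round what is visible of it).
- cut_out(camera, query): "region" (420x560 bool, what is visible of it) and "extent" ([left, top, right, bottom] in pixels, round what is visible of it).
- tip_of(camera, query): "at" ([row, column] in pixels: a listed point, or the origin of a listed thing).
The state is a dict: "time": time; "q": joint angles; "joint_vel": joint speeds; "joint_torque": joint torques, N m; "tool_pos": TCP position; "tcp_rot": TCP orientation; "wrist_force": force on the tool from outside, world axes, zero at the start; "torque": the same for the moment, N m; "width": opening from 0.0 (shut) to 1.0 (fully open); "grip_force": force on a finger pad.
Only numpy, scipy, OpenCV 4.12 (cv2) and the standard library are available. Lean on these libraries where they do the work, as an engineer would, in place of code of your own. Each camera call takes 0.05 s, during which the arm holds its last target. There are 200 camera calls.

## Working session

There is one attempt and no reset: what is moved stays moved. The work goes in short steps, Python scripts to look and compute and a tool call to move; the robot and the scene stay as the last step left them, time stands still between calls to the robot, and variables do not carry over. Pictures are saved under pics/ and viewed, at most 10 in all, crops included, and the job is handed in when it is done.

Besides the shell and the picture viewer there is one more tool, called by a JSON object that holds its "method" and its "body". step_arm: Moves the arm, as the interface text tells. Its arguments: {"type":"object","properties":{"targets":{"type":"array","items":{"type":"array"}},"grip_force":{"type":"number"}},"required":["targets"]}

```bash
ls; mkdir -p pics
cat > h.py <<'E'
import numpy as np, cv2
from workcell import *
from scipy.spatial.transform import Rotation as Rn
def proj(c,X):
    X=np.atleast_2d(X); p=(c["R"]@X.T).T+c["t"]; p=p@np.array(c["camera_matrix"]).T
    return p[:,:2]/p[:,2:]
def ray(c,uv):
    d=np.linalg.solve(np.array(c["camera_matrix"]),[uv[0],uv[1],1]); R=np.array(c["R"])
    return -R.T@np.array(c["t"]), R.T@d/np.linalg.norm(d)
def tri(rs):
    A=0;b=0
    for o,d in rs:
        P=np.eye(3)-np.outer(d,d);A=A+P;b=b+P@o
    X=np.linalg.solve(A,b)
    return X,[np.linalg.norm((np.eye(3)-np.outer(d,d))@(X-o)) for o,d in rs]
def snap(n,f=None):
    im=read_camera(n)
    if f: cv2.imwrite("pics/"+f,im[:,:,::-1])
    return im
E
python3 - <<'E'
from h import *
s=read_state();print(s)
a=snap("scene","s0.png");b=snap("top","t0.png")
cs={n:calibration(n) for n in("scene","top")}
for n in cs: print(n,cs[n])
for q in("key","short_key","stand","hinge_free","hinge_used","seat_free"):
    r={}
    for n in cs:
        r[n]=tip_of(n,q)[:2]; print(q,n,[(np.round(x["at"]),round(x["score"],2)) for x in r[n]])
    if r["scene"] and r["top"]:
        print(tri([ray(cs[n],r[n][0]["at"][::-1]) for n in cs]))
E
```

```text
pics
{'time': 0.0, 'q': array([-1.33792842e+00,  2.64818896e-01,  1.60538871e+00,  5.87593525e-06,
        1.27370421e+00, -3.68960960e-02]), 'joint_vel': array([ 0.00010425,  0.00081601, -0.00120676, -0.00115825,  0.00029097,
        0.00072456]), 'joint_torque': array([ 1.91748652e-03, -5.15111625e+01, -3.67315221e+01, -2.58102973e-04,
        1.29015162e-02, -3.02610204e-06]), 'tool_pos': array([ 0.1797601 , -0.65002921,  0.30250959]), 'tcp_rot': array([-3.11077094e+00, -4.22147474e-01,  3.47350346e-04]), 'wrist_force': array([ 0.61271689, -0.25845433,  0.21617557]), 'torque': array([-0.02349459, -0.03735665, -0.02158204]), 'grip_force': 0.0, 'width': 0.9974504595661849}
scene {'camera_matrix': array([[545.88799199,   0.        , 274.72832734],
       [  0.        , 545.88799199, 210.34623508],
       [  0.        ,   0.        ,   1.        ]]), 'R': array([[-0.80870181, -0.5880673 , -0.01335057],
       [-0.31253539,  0.44880068, -0.83719745],
       [ 0.49832019, -0.67287057, -0.54673777]]), 't': array([0.47877976, 0.26409898, 1.06677959])}
top {'camera_matrix': array([[380.159
[... 894 characters left out ...]
52051]), [np.float64(0.009635019545231858), np.float64(0.009635019545231787)])
hinge_free scene [(array([249., 245.]), 0.63)]
hinge_free top [(array([229., 206.]), 0.69)]
(array([0.47579537, 0.25278033, 0.18644809]), [np.float64(0.0009519113338410048), np.float64(0.0009519113338410021)])
hinge_used scene [(array([224., 260.]), 0.67)]
hinge_used top [(array([223., 242.]), 0.58)]
(array([0.49820228, 0.16597761, 0.18576288]), [np.float64(0.0059571690583875144), np.float64(0.0059571690583874)])
seat_free scene [(array([319., 238.]), 0.65)]
seat_free top [(array([254., 326.]), 0.3)]
(array([ 0.51352923,  0.01951417, -0.15936505]), [np.float64(0.1495911711492547), np.float64(0.14959117114925483)])
```

Run:
```python
import cv2
a=cv2.imread("pics/s0.png");b=cv2.imread("pics/t0.png")
cv2.imwrite("pics/s0b.png",cv2.resize(a[120:420,120:480],None,fx=2,fy=2,interpolation=cv2.INTER_CUBIC))
cv2.imwrite("pics/t0b.png",cv2.resize(b[130:330,120:380],None,fx=3,fy=3,interpolation=cv2.INTER_CUBIC))
```

```text
(no output)
```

View pics/s0b.png

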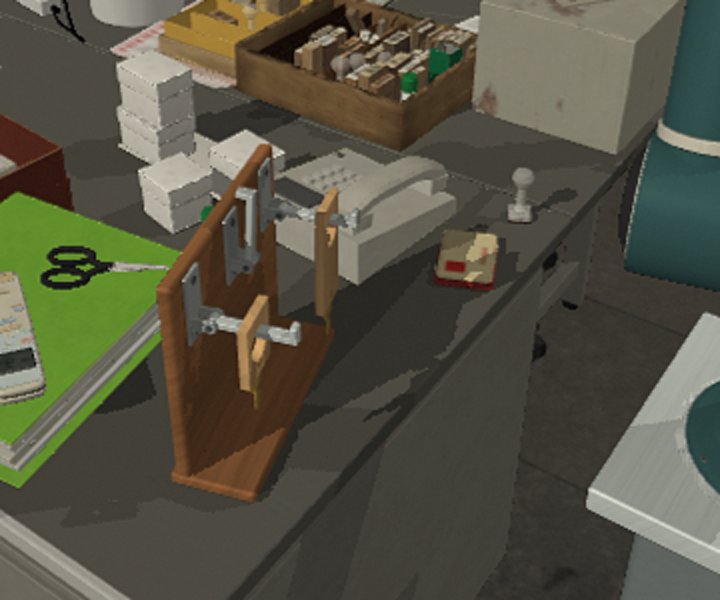

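View pics/t0b.png

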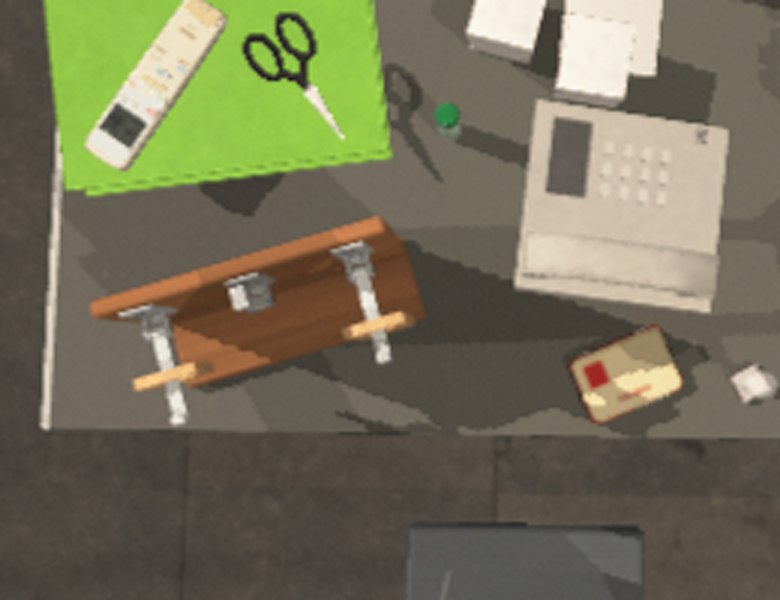

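The scene view shows the long tag on the right-hand hook (crop ≈ (328,260)), the empty folded hook in the middle (≈ (245,225)) and the short tag on the left hook (≈ (258,340)). In the top crop, the board's top edge runs (95,305)→(380,220).

```bash
cat >> h.py <<'E'
def at_z(c,uv,z):
    o,d=ray(c,uv); return o+d*(z-o[2])/d[2]
def go(p,th,tilt=0):
    """tool-frame shift mm and turn to TCP p, tool x along yaw th, z down"""
    s=read_state(); R=Rn.from_rotvec(s["tcp_rot"]).as_matrix()
    T=np.array([[np.cos(th),np.sin(th),0],[np.sin(th),-np.cos(th),0],[0,0,-1]])
    return np.round(R.T@(np.array(p)-s["tool_pos"])*1000,1), np.round(Rn.from_matrix(R.T@T).as_rotvec(),4)
E
python3 - <<'E'
from h import *
ct=calibration("top");cs=calibration("scene")
a=at_z(ct,(120+95/3,130+305/3),.24);b=at_z(ct,(120+380/3,130+220/3),.24)
print("board edge",a,b,np.arctan2(-(a-b)[0],(a-b)[1]),np.linalg.norm(a-b))
for u in((615,150),(680,5),(480,90)): print("box",at_z(cs,(120+u[0]/2,120+u[1]/2),0))
cw=calibration("wrist");R=np.array(cw["R"]);print("wrist cam",-R.T@cw["t"],R[2],R[0],cw["camera_matrix"][0]); print(nose_length)
s=read_state();T=Rn.from_rotvec(s["tcp_rot"]).as_matrix()
print("cam in tool",T.T@(-R.T@cw["t"]-s["tool_pos"]),(T.T@R.T).round(3))
print(go([0.40,0.20,0.40],0.25))
E
```

```text
board edge [0.46697349 0.37487012 0.24      ] [0.53922221 0.14494951 0.24      ] 0.3044632141439905 0.2410049058682911
box [ 0.37014454 -0.42706995  0.        ]
box [ 0.4717169  -0.95785391  0.        ]
box [ 0.61131374 -0.47584665  0.        ]
wrist cam [ 0.2465968  -0.63098593  0.37299185] [-0.26844769 -0.07443838 -0.96041385] [ 2.66303250e-01 -9.63889259e-01  2.72653795e-04] [305.46355057   0.         277.60071406]
0.0726
cam in tool [ 0.06952747 -0.00111774 -0.06905872] [[-0.    -0.96  -0.279]
 [ 1.    -0.     0.   ]
 [-0.    -0.279  0.96 ]]
(array([ 438.8, -761.2,  -96.1]), array([ 0.0001, -0.    ,  0.0197]))
```

{"method": "step_arm", "body": {"targets": [[[0,0,0],[0,0,-33],85],[[0,0,0],[10,-12,-33],85],[[0,0,0],[26,-30,-20],85],[[0,0,0],[26,-30,-10],85],[[0,0,0],[26,-30,0],85]]}}

```text
time: 1.12
tool_pos: [0.2371, -0.5313, 0.4028]
tcp_rot: [3.107, 0.419, 0.003]
wrist_force: [1.9, -0.3, 0.9]
width: 0.998
grip_force: 0.0
```

{"method": "step_arm", "body": {"targets": [[[0,0,0],[26,-30,0],85],[[0,0,0],[26,-30,0],85],[[0,0,0],[26,-30,0],85],[[0,0,0],[26,-30,0],85],[[0,0,0],[26,-30,0],85]]}}

```text
time: 1.53
tool_pos: [0.3221, -0.35, 0.3989]
tcp_rot: [3.112, 0.422, 0.001]
wrist_force: [1.2, 0.2, 0.2]
width: 0.992
grip_force: 0.0
```

{"method": "step_arm", "body": {"targets": [[[0,0,0],[26,-30,0],85],[[0,0,0],[26,-30,0],85],[[0,0,0],[26,-30,0],85],[[0,0,0],[26,-30,0],85],[[0,0,0],[26,-30,0],85]]}}

```text
time: 1.95
tool_pos: [0.4074, -0.1708, 0.3991]
tcp_rot: [3.112, 0.422, 0.002]
wrist_force: [0.0, -0.8, -0.4]
width: 0.998
grip_force: 0.0
```

{"method": "step_arm", "body": {"targets": [[[0,0,0],[15,-35,0],85],[[0,0,0],[12,-37,0],85],[[0,0,0],[12,-37,0],85],[[0,0,0],[12,-37,0],85],[[0,0,0],[12,-37,0],85]]}}

```text
time: 2.37
tool_pos: [0.4186, 0.0224, 0.399]
tcp_rot: [3.113, 0.422, 0.002]
wrist_force: [0.0, 0.5, -0.1]
width: 0.993
grip_force: 0.0
```

{"method": "step_arm", "body": {"targets": [[[0,0,0],[14,-37,0],85],[[0,0,0],[14,-37,0],85],[[0,0,0],[14,-37,0],85],[[0,0,0],[14,-30,0],85],[[0,0,0],[0,0,0],85]]}}

```text
time: 2.78
tool_pos: [0.4355, 0.1763, 0.3987]
tcp_rot: [-3.109, -0.431, -0.001]
wrist_force: [0.7, 0.2, 0.1]
width: 0.995
grip_force: 0.0
```

```bash
cat > look.py <<'E'
from h import *
import sys,pickle
def look(f,qs=("hinge_free","hinge_used","key","short_key")):
    s=read_state();c=calibration("wrist");snap("wrist",f)
    out={"c":c}
    for q in qs:
        r=tip_of("wrist",q)[:2]; out[q]=r
        print(q,[(np.round(x["at"],1),round(x["score"],2)) for x in r])
    pickle.dump(out,open("pics/"+f[:-4]+".pkl","wb")); return out
if __name__=="__main__": look(sys.argv[1])
E
python3 look.py w1.png; python3 -c "
from h import *;print(read_state()['tool_pos'])"
```

```text
hinge_free [(array([134.1, 207.6]), 0.73)]
hinge_used [(array([134. , 308.6]), 0.87)]
key [(array([180.9, 306.4]), 0.58)]
short_key [(array([173.7, 125.4]), 0.86)]
[0.43537043 0.17037904 0.39865881]
```

View pics/w1.png

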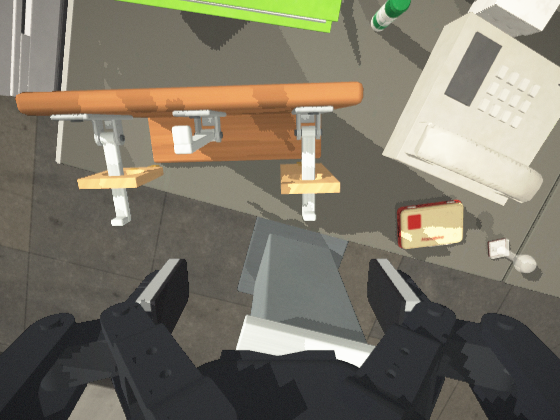

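The wrist view shows the long tag at (309,183) on the right hook, the folded empty hook at (190,135) and the short tag at (120,175). The board runs nearly parallel to the picture's rows. I'll go above the empty hook for a second view.

{"method": "step_arm", "body": {"targets": [[[0,0,0],[20,-34,10],85],[[0,0,0],[20,-33,10],85],[[0,0,0],[0,0,0],85],[[0,0,0],[0,0,0],85]]}}

```text
time: 3.37
tool_pos: [0.4563, 0.2462, 0.3775]
tcp_rot: [3.112, 0.423, -0.004]
wrist_force: [0.4, -1.3, 0.3]
width: 0.995
grip_force: 0.0
```

```bash
python3 look.py w2.png
python3 - <<'E'
from h import *
import pickle
a=pickle.load(open("pics/w1.pkl","rb"));b=pickle.load(open("pics/w2.pkl","rb"))
for q in a:
    if q!="c" and a[q] and b[q]:
        X,e=tri([ray(o["c"],o[q][0]["at"][::-1]) for o in(a,b)]);print(q,X.round(4),np.round(e,4))
        for o in (a,b): print("   at z0.185",at_z(o["c"],o[q][0]["at"][::-1],.185 if "hinge" in q else .1705).round(4))
print(read_state()['tool_pos'])
E
```

```text
hinge_free [(array([181.2, 274.6]), 0.71)]
hinge_used [(array([177.4, 379.6]), 0.67)]
key [(array([224.2, 368.1]), 0.8)]
short_key [(array([222.3, 186.2]), 0.89)]
hinge_free [0.4728 0.2542 0.1857] [0.0003 0.0003]
   at z0.185 [0.473  0.2542 0.185 ]
   at z0.185 [0.4723 0.2543 0.185 ]
hinge_used [0.4986 0.166  0.1804] [0.0008 0.0008]
   at z0.185 [0.4978 0.1667 0.185 ]
   at z0.185 [0.4998 0.1675 0.185 ]
key [0.4518 0.1529 0.1622] [0.0009 0.0009]
   at z0.185 [0.454  0.1538 0.1705]
   at z0.185 [0.4531 0.1565 0.1705]
short_key [0.4165 0.3204 0.1868] [0.001 0.001]
   at z0.185 [0.4125 0.327  0.1705]
   at z0.185 [0.4087 0.3244 0.1705]
[0.45627568 0.24531863 0.37939512]
```

View pics/w2.png

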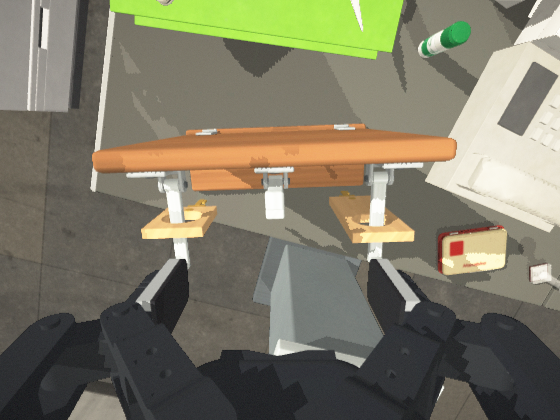

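The second view shows the folded hook's end at (275,210) on the tool's centre line, and the board about 0.03 rad off the tool's yaw. So the stand's yaw is ≈ 0.295, hinge_free ≈ (0.4727, 0.2536) and hinge_used ≈ (0.4989, 0.1674), at z ≈ 0.185.

```bash
cat >> h.py <<'E'
TH=0.295; HF=np.array([0.4727,0.2536,0.185]); HU=np.array([0.4989,0.1674,0.185])
XS=np.array([np.cos(TH),np.sin(TH),0]); YS=np.array([-np.sin(TH),np.cos(TH),0]); ZS=np.array([0,0,1.])
def gp(H,x,z,y=0): # TCP for grasp point at stand offset (m) from hinge H
    return H+x*XS+y*YS+(z+.054)*ZS
def rel(H):
    s=read_state();d=s["tool_pos"]-H-.054*ZS
    R=Rn.from_rotvec(s["tcp_rot"]).as_matrix()
    return np.round([d@XS*1000,d@YS*1000,d[2]*1000],1),round(np.arctan2(R[1,0],R[0,0]),4),R[2].round(3)
E
python3 -c "
from h import *
print(go(gp(HF,-.003,.07),TH),rel(HF))"
```

```text
(array([14.9, -3.6, 70.4]), array([ 0.0001, -0.0012, -0.027 ])) (array([-18.1,  -3.1, 140.4]), np.float64(0.268), array([ 0.001,  0.   , -1.   ]))
```

{"method": "step_arm", "body": {"targets": [[[0,0,-0.027],[8,-2,20],45],[[0,0,0],[7,-1.5,20],45],[[0,0,0],[0,0,20],45],[[0,0,0],[0,0,10],45],[[0,0,0],[0,0,0],45]]}}

```text
time: 4.03
tool_pos: [0.4682, 0.2528, 0.306]
tcp_rot: [3.106, 0.463, -0.007]
wrist_force: [0.0, 0.2, 0.1]
width: 0.526
grip_force: 0.0
```

```bash
python3 -c "
from h import *
print(rel(HF)); snap('wrist','w3.png'); s=read_state(); print(s['width'],s['wrist_force'])
c=calibration('wrist')
print(proj(c,HF),proj(c,HF+.08*ZS),proj(c,HU),proj(c,HU-.08*XS))
for q in ('hook_free','hinge_free'): 
  r=look_for('wrist',q); print(q,[(x['extent'],round(x['score'],2)) for x in r[:3]])"
```

```text
(array([-4.5,  0.5, 67. ]), np.float64(0.2958), array([-0.005,  0.001, -1.   ]))
0.5261367515190338 [-0.21612282 -0.12323566  0.11476178]
[[280.37610814 222.57340358]] [[282.19529137 285.88460145]] [[416.22424442 222.62716103]] [[402.30917081 325.41275745]]
hook_free [([267.9, 224.7, 294.4, 301.6], 0.87)]
hinge_free [([254.4, 217.7, 307.2, 303.8], 0.81)]
```

View pics/w3.png

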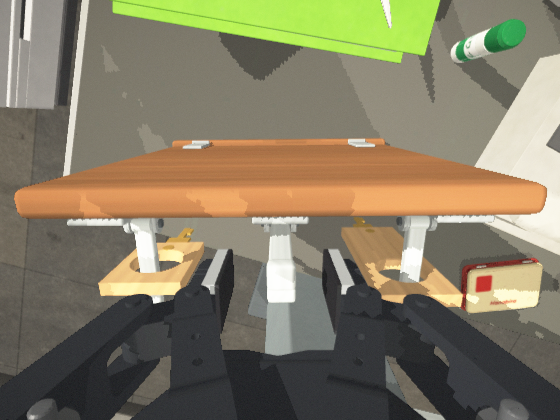

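The picture shows the hook's end at (281,282), midway between the fingers (inner edges 230 and 330), and the board edge level. I'll close on it.

{"method": "step_arm", "body": {"targets": [[[0,0,0],[0,0,0],5],[[0,0,0],[0,0,0],5],[[0,0,0],[0,0,0],5],[[0,0,0],[0,0,0],5],[[0,0,0],[0,0,0],5]], "grip_force": 30}}

```text
time: 4.6
tool_pos: [0.4707, 0.2526, 0.3104]
tcp_rot: [3.103, 0.464, 0.005]
wrist_force: [0.9, -7.3, 3.8]
width: 0.131
grip_force: 33.0
```

{"method": "step_arm", "body": {"targets": [[[0,0,0],[-11,0,1.3],5],[[0,0,0],[-10.8,0,3.1],5],[[0,0,0],[-10,0,4.8],5],[[0,0,0],[-9.2,0,6.3],5],[[0,0,0],[-8,0,7.7],5]]}}

```text
time: 5.02
tool_pos: [0.4258, 0.2386, 0.2899]
tcp_rot: [3.104, 0.465, 0.016]
wrist_force: [2.9, -9.7, 10.9]
width: 0.133
grip_force: 38.9
```

{"method": "step_arm", "body": {"targets": [[[0,0,0],[-6.8,0,8.9],5],[[0,0,0],[-5.3,0,9.9],5],[[0,0,0],[-3.6,0,10.5],5],[[0,0,0],[-1.9,0,11],5]]}}

```text
time: 5.35
tool_pos: [0.4067, 0.2326, 0.2472]
tcp_rot: [3.102, 0.465, 0.005]
wrist_force: [-0.8, -10.5, 6.5]
width: 0.132
grip_force: 39.2
```

```bash
python3 -c "
from h import *
print(rel(HF));s=read_state(); print(s['width'],s['wrist_force'],s['grip_force'])"
```

```text
(array([-69.3,  -0.9,   8.2]), np.float64(0.2979), array([ 0.002,  0.005, -1.   ]))
0.13203460095503175 [ -0.76512166 -10.52242924   6.47503522] 39.16344836354256
```

{"method": "step_arm", "body": {"targets": [[[0,0,0],[0,0,8],5],[[0,0,0],[0,0,6],5],[[0,0,0],[0,0,5],5],[[0,0,0],[0,0,0],5]]}}

```text
time: 5.68
tool_pos: [0.4068, 0.2327, 0.2301]
tcp_rot: [3.102, 0.466, 0.002]
wrist_force: [-6.4, -14.6, 20.9]
width: 0.132
grip_force: 42.2
```

```bash
python3 -c "
from h import *
print(rel(HF));s=read_state(); print(s['width'],s['wrist_force'],s['grip_force'])"
```

```text
(array([-69.1,  -0.9,  -8.9]), np.float64(0.2981), array([ 0.   ,  0.005, -1.   ]))
0.13244417907744177 [ -6.38289747 -14.59377025  20.85363838] 42.20116630196571
```

{"method": "step_arm", "body": {"targets": [[[0,0,0],[0,0,0],35],[[0,0,0],[0,0,0],35],[[0,0,0],[0,0,-25],40],[[0,0,0],[0,0,-40],60],[[0,0,0],[0,10,-30],80]]}}

```text
time: 6.1
tool_pos: [0.4084, 0.2261, 0.3226]
tcp_rot: [-3.106, -0.466, 0.001]
wrist_force: [1.8, 0.6, 1.1]
width: 0.734
grip_force: 0.0
```

{"method": "step_arm", "body": {"targets": [[[0,0,0],[5,30,0],80],[[0,0,0],[10,30,0],80],[[0,0,0],[5,20,0],80],[[0,0,0],[0,0,0],80],[[0,0,0],[0,0,0],80]]}}

```text
time: 6.52
tool_pos: [0.4516, 0.154, 0.3211]
tcp_rot: [-3.107, -0.461, 0.0]
wrist_force: [0.2, 0.3, 0.4]
width: 0.94
grip_force: 0.0
```

Run:
```python
from h import *
print(rel(HU)); s=read_state(); print(s['width'],s['wrist_force']); snap('wrist','w4.png');c=calibration('wrist')
print("pred tag top mid",proj(c,HU-.047*XS+.0195*ZS),"free hook end",proj(c,HF-.08*XS+.0035*ZS),proj(c,HF),"used end",proj(c,HU-.08*XS))
for q in ('key','hook_free'):
  r=look_for('wrist',q); print(q,[(x['extent'],round(x['score'],2)) for x in r[:3]])
```

```text
(array([-49.1,   0.9,  82.1]), np.float64(0.2946), array([-0.   , -0.001, -1.   ]))
0.9401822878868855 [0.17795491 0.32732857 0.44345715]
pred tag top mid [[282.01496946 228.09093428]] free hook end [[157.22915028 263.37403574]] [[146.01630559 151.15728748]] used end [[281.46040745 261.30211985]]
key [([241.4, 182.8, 321.7, 236.0], 0.79)]
hook_free [([133.6, 145.2, 167.3, 266.7], 0.89)]
```

View pics/w4.png

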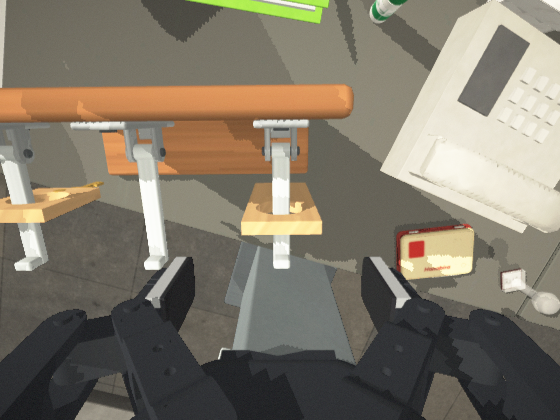

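The empty hook now lies level (134–167, 145–267), as predicted. The long tag's top edge is centred at (282,228), which puts the tag 47 mm before its hinge. I'll descend on the tag.

{"method": "step_arm", "body": {"targets": [[[0,0,0],[2,1,30],78],[[0,0,0],[0,0,30],75],[[0,0,0],[0,0,20],75],[[0,0,0],[0,0,10],75],[[0,0,0],[0,0,0],75]]}}

```text
time: 7.08
tool_pos: [0.4513, 0.1544, 0.2282]
tcp_rot: [3.106, 0.467, -0.009]
wrist_force: [-0.9, 0.9, -0.3]
width: 0.872
grip_force: 0.0
```

{"method": "step_arm", "body": {"targets": [[[0,0,0],[0,0,0],46],[[0,0,0],[0,0,0],46],[[0,0,0],[0,0,0],46],[[0,0,0],[0,0,0],46],[[0,0,0],[0,0,0],46]], "grip_force": 25}}

```text
time: 7.5
tool_pos: [0.4549, 0.1543, 0.2331]
tcp_rot: [-3.107, -0.464, -0.006]
wrist_force: [1.6, -2.2, 4.7]
width: 0.607
grip_force: 28.7
```

```bash
python3 -c "
from h import *
print(rel(HU));s=read_state(); print(s['width']*85.4,s['wrist_force'],s['grip_force'])"
```

```text
(array([-45.9,   0.2,  -5.9]), np.float64(0.2968), array([ 0.004,  0.   , -1.   ]))
51.79776129605864 [ 1.63518934 -2.23271494  4.66914589] 28.65714459156152
```

{"method": "step_arm", "body": {"targets": [[[0,0,0],[0,0,-10],46],[[0,0,0],[0,0,-10],46],[[0,0,0],[0,0,0],46]], "grip_force": 35}}

```text
time: 7.75
tool_pos: [0.4546, 0.1546, 0.2537]
tcp_rot: [-3.106, -0.464, -0.006]
wrist_force: [1.7, 0.0, -0.3]
width: 0.603
grip_force: 36.4
```

Run:
```python
from h import *
print(rel(HU));s=read_state(); print(s['width']*85.4,s['wrist_force'],s['grip_force']); snap('scene','s5.png');c=calibration('scene')
u,v=proj(c,HU-.047*XS)[0].astype(int);print(u,v)
im=cv2.imread("pics/s5.png");cv2.imwrite("pics/s5b.png",cv2.resize(im[v-60:v+80,u-80:u+80],None,fx=4,fy=4,interpolation=cv2.INTER_CUBIC))
```

```text
(array([-46.1,   0.6,  14.7]), np.float64(0.2967), array([ 0.004, -0.   , -1.   ]))
51.52369235450108 [ 1.65400122  0.02831478 -0.33928653] 36.42426235601306
284 228
```

View pics/s5b.png

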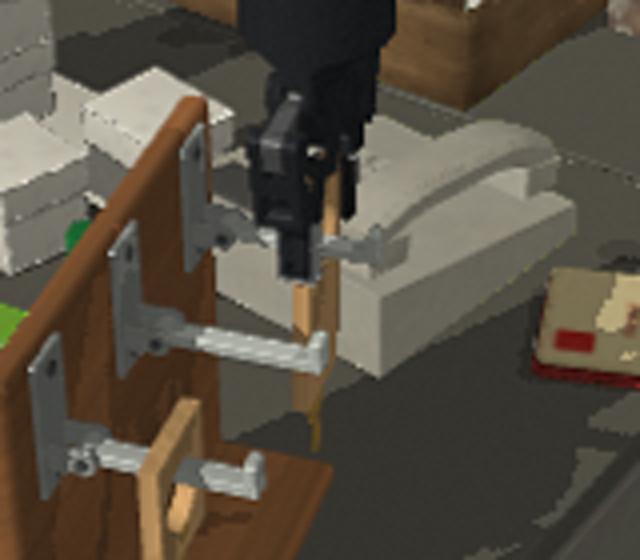

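The tag is held between the fingers (crop ≈ (315,270)), lifted off and upright, with no contact force. I'll draw it off along the hook.

{"method": "step_arm", "body": {"targets": [[[0,0,0],[-8,0,0],46],[[0,0,0],[-10,0,0],46],[[0,0,0],[-10,0,0],46],[[0,0,0],[0,0,0],46]]}}

```text
time: 8.13
tool_pos: [0.424, 0.1452, 0.25]
tcp_rot: [3.107, 0.465, -0.005]
wrist_force: [-1.2, -0.0, -0.5]
width: 0.604
grip_force: 36.4
```

{"method": "step_arm", "body": {"targets": [[[0,0,0],[-10,0,0],46],[[0,0,0],[-10,0,0],46],[[0,0,0],[-6,0,0],46],[[0,0,0],[0,0,0],46]]}}

```text
time: 8.47
tool_pos: [0.4004, 0.1379, 0.2508]
tcp_rot: [3.107, 0.465, -0.001]
wrist_force: [0.4, 0.7, -1.1]
width: 0.604
grip_force: 36.4
```

```bash
python3 -c "
from h import *
print(rel(HU),rel(HF));s=read_state(); print(s['width']*85.4,s['wrist_force'],s['torque'],s['grip_force'])"
```

```text
(array([-102.9,    0.4,   11.8]), np.float64(0.2968), array([-0.001, -0.   , -1.   ])) (array([-102.9,  -89.7,   11.8]), np.float64(0.2968), array([-0.001, -0.   , -1.   ]))
51.543708324897985 [ 0.38931098  0.69996763 -1.05734449] [ 0.02424135 -0.02435585 -0.03880253] 36.41895870678127
```

{"method": "step_arm", "body": {"targets": [[[0,0,0],[0,-20,0],46],[[0,0,0],[0,-25,0],46],[[0,0,0],[0,-25,0],46],[[0,0,0],[0,-20,0],46],[[0,0,0],[0,0,0],46]]}}

```text
time: 8.88
tool_pos: [0.3751, 0.2269, 0.2515]
tcp_rot: [-3.105, -0.468, -0.001]
wrist_force: [-0.9, -0.4, 0.8]
width: 0.602
grip_force: 36.6
```

Run:
```python
from h import *
print(rel(HF));s=read_state(); print(s['width']*85.4,s['wrist_force'],s['grip_force']); im=snap('wrist');c=calibration('wrist')
print("hook end pred",proj(c,HF-.08*XS+.0145*ZS),"seat",proj(c,HF-.042*XS),"tagtop",proj(c,HF-.103*XS+.04*ZS))
b=im[100:400,130:430];b=cv2.resize(b,None,fx=2,fy=2,interpolation=cv2.INTER_CUBIC);cv2.imwrite("pics/w6.png",b[:,:,::-1])
for cam in("scene",):
  snap(cam,"s6.png")
```

```text
(array([-101.2,    2.9,   12.5]), np.float64(0.2993), array([ 0.001, -0.002, -1.   ]))
51.4039581835168 [-0.85126543 -0.44207458  0.79991335] 36.63432019762695
hook end pred [[284.21732977 238.22028142]] seat [[284.4435664  144.30450011]] tagtop [[285.00726295 323.07258072]]
```

View pics/w6.png

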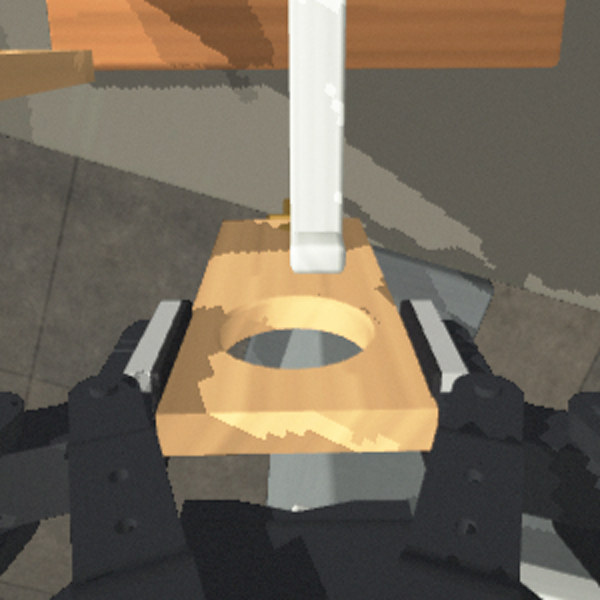

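The picture shows the hook's end at crop (317,250) and the hole's centre at (300,332). The hook therefore sits about 3.5 mm right of the hole's axis, so I'll correct that and thread the tag on.

{"method": "step_arm", "body": {"targets": [[[0,0,0],[0,3.5,0],46],[[0,0,0],[6,0,0],46],[[0,0,0],[8,0,0],46],[[0,0,0],[6,0,0],46],[[0,0,0],[0,0,0],46]]}}

```text
time: 9.4
tool_pos: [0.3975, 0.2269, 0.2515]
tcp_rot: [-3.107, -0.462, -0.002]
wrist_force: [-0.0, 0.2, -0.7]
width: 0.607
grip_force: 36.6
```

Run:
```python
from h import *
print(rel(HF));s=read_state(); print(s['width']*85.4,s['wrist_force'],s['grip_force'])
im=snap('wrist','w7.png')
```

```text
(array([-79.7,  -3.7,  12.5]), np.float64(0.2955), array([ 0.001, -0.   , -1.   ]))
51.81172977885555 [-3.29882604e-04  2.07433687e-01 -6.63534657e-01] 36.64427988231182
```

{"method": "step_arm", "body": {"targets": [[[0,0,0],[9,0,0],46],[[0,0,0],[9,0,0],46],[[0,0,0],[9,0,0],46],[[0,0,0],[8,0,0],46],[[0,0,0],[0,0,0],46]]}}

```text
time: 9.87
tool_pos: [0.431, 0.2378, 0.2514]
tcp_rot: [-3.107, -0.464, -0.002]
wrist_force: [0.2, 0.3, -0.1]
width: 0.61
grip_force: 36.6
```

Run:
```python
from h import *
print(rel(HF));s=read_state(); print(s['width']*85.4,s['wrist_force'],s['grip_force'])
im=snap('wrist');c=calibration('wrist')
b=im[60:360,130:430];b=cv2.resize(b,None,fx=1.6,fy=1.6,interpolation=cv2.INTER_CUBIC)[:,:,::-1]
i2=snap('scene');c=calibration('scene');u,v=proj(c,HF-.047*XS)[0].astype(int)
d=cv2.resize(i2[v-60:v+60,u-40:u+40],None,fx=4,fy=4,interpolation=cv2.INTER_CUBIC)[:,:,::-1]
cv2.imwrite("pics/w8.png",np.hstack([b,d]))
```

```text
(array([-44.5,  -3.1,  12.4]), np.float64(0.2966), array([ 0.001, -0.   , -1.   ]))
52.112494559886095 [ 0.21025389  0.31887416 -0.1176503 ] 36.64449021220207
```

View pics/w8.png

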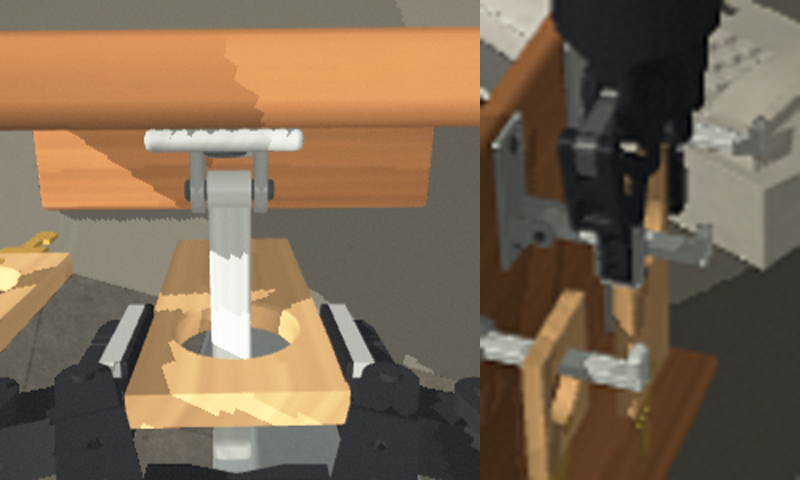

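The hook passes through the hole (hook column 231, hole 238) with its nose outside the tag. I'll shift 2 mm left and lower the tag.

{"method": "step_arm", "body": {"targets": [[[0,0,0],[0,-2,8],46],[[0,0,0],[0,0,8],46],[[0,0,0],[0,0,3],46],[[0,0,0],[0,0,0],46]]}}

```text
time: 10.3
tool_pos: [0.4282, 0.2389, 0.2324]
tcp_rot: [3.107, 0.465, -0.001]
wrist_force: [-1.8, -1.3, 4.9]
width: 0.607
grip_force: 36.9
```

{"method": "step_arm", "body": {"targets": [[[0,0,0],[0,0,0],54],[[0,0,0],[0,0,0],58],[[0,0,0],[0,0,0],62],[[0,0,0],[0,0,0],62],[[0,0,0],[0,0,0],62]]}}

```text
time: 10.72
tool_pos: [0.4284, 0.2389, 0.2318]
tcp_rot: [3.107, 0.464, -0.001]
wrist_force: [-0.3, 0.2, 1.4]
width: 0.728
grip_force: 0.0
```

```bash
python3 -c "
from h import *
print(rel(HF));s=read_state(); print(s['width']*85.4,s['wrist_force'],s['grip_force'])"
```

```text
(array([-46.7,  -1.2,  -7.2]), np.float64(0.2968), array([-0.001,  0.   , -1.   ]))
62.165261748745706 [-0.30205018  0.22854745  1.35194011] 0.0
```

{"method": "step_arm", "body": {"targets": [[[0,0,0],[0,0,-15],62],[[0,0,0],[0,0,-30],62],[[0,0,0],[0,0,-35],60],[[0,0,0],[-5,30,-5],45],[[0,0,0],[-8,30,0],40]]}}

```text
time: 11.13
tool_pos: [0.4357, 0.1788, 0.3211]
tcp_rot: [-3.105, -0.47, -0.012]
wrist_force: [0.0, -0.5, -0.9]
width: 0.47
grip_force: 0.0
```

{"method": "step_arm", "body": {"targets": [[[0,0,0],[-8,25,0],36],[[0,0,0],[-2,4,0],36],[[0,0,0],[0,0,0],36],[[0,0,0],[0,0,0],36]]}}

```text
time: 11.47
tool_pos: [0.4326, 0.1473, 0.317]
tcp_rot: [-3.107, -0.463, -0.0]
wrist_force: [-0.2, 0.9, 0.4]
width: 0.424
grip_force: 0.0
```

Run:
```python
from h import *
print(rel(HU));s=read_state(); print(s['width']*85.4,s['wrist_force'],s['grip_force'])
im=snap('wrist','w9.png')
c=calibration('wrist');print(proj(c,HU-.08*XS+.0145*ZS),proj(c,HU),"key pred",proj(c,HF-.047*XS+.0195*ZS))
for q in ('key','hook_used','short_key'):
  r=look_for('wrist',q); print(q,[(x['extent'],round(x['score'],2)) for x in r[:3]])
```

```text
(array([-69.3,   0.1,  78. ]), np.float64(0.2957), array([ 0.   , -0.001, -1.   ]))
36.2358340734997 [-0.23134378  0.92838317  0.3855856 ] 0.0
[[280.09536761 246.57193505]] [[280.38812068 120.36146568]] key pred [[133.63048702 199.87782052]]
key [([90.1, 162.9, 216.8, 212.0], 0.59), ([57.1, 77.3, 165.0, 245.3], 0.43)]
hook_used [([267.9, 108.5, 289.5, 240.3], 0.78), ([248.3, 75.3, 311.6, 242.2], 0.3)]
short_key [([1.6, 160.5, 99.1, 196.0], 0.7)]
```

View pics/w9.png

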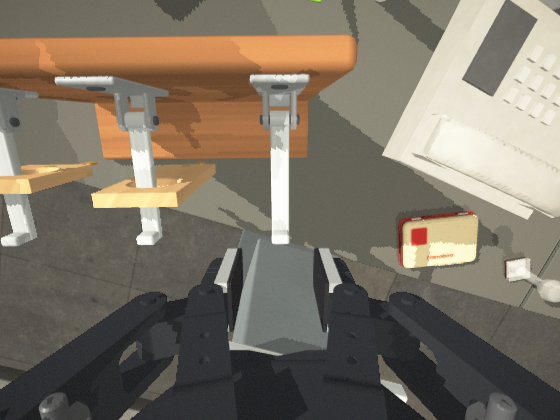

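The long tag hangs on the middle hook (top edge ≈ (138,200)). The used hook is empty and level at column 280, between the fingers. Next I'll pinch its end and fold it up.

{"method": "step_arm", "body": {"targets": [[[0,0,0],[0,0,30],36],[[0,0,0],[0,0,30],36],[[0,0,0],[0,0,17],36],[[0,0,0],[0,0,0],36]]}}

```text
time: 12.0
tool_pos: [0.4297, 0.1472, 0.2355]
tcp_rot: [3.106, 0.466, -0.014]
wrist_force: [-1.7, -1.1, -0.1]
width: 0.423
grip_force: 0.0
```

{"method": "step_arm", "body": {"targets": [[[0,0,0],[0,0,0],5],[[0,0,0],[0,0,0],5],[[0,0,0],[0,0,0],5],[[0,0,0],[0,0,0],5],[[0,0,0],[0,0,0],5]], "grip_force": 30}}

```text
time: 12.42
tool_pos: [0.4335, 0.1464, 0.2416]
tcp_rot: [3.104, 0.466, 0.003]
wrist_force: [0.4, -5.2, -2.8]
width: 0.135
grip_force: 33.0
```

```bash
python3 -c "
from h import *
print(rel(HU));s=read_state(); print(s['width']*85.4,s['wrist_force'],s['grip_force'])"
```

```text
(array([-68.7,  -1.1,   2.6]), np.float64(0.298), array([ 0.002,  0.003, -1.   ]))
11.519946599931883 [ 0.40210717 -5.23444111 -2.84204738] 33.0372154712677
```

{"method": "step_arm", "body": {"targets": [[[0,0,0],[0.3,0,-6],5],[[0,0,0],[1.9,0,-11],5],[[0,0,0],[3.6,0,-10.5],5],[[0,0,0],[5.3,0,-9.9],5],[[0,0,0],[6.8,0,-8.9],5]]}}

```text
time: 12.83
tool_pos: [0.4499, 0.1515, 0.2873]
tcp_rot: [3.105, 0.465, -0.0]
wrist_force: [2.5, -4.0, -9.6]
width: 0.131
grip_force: 30.4
```

{"method": "step_arm", "body": {"targets": [[[0,0,0],[8,0,-7.7],5],[[0,0,0],[9.2,0,-6.3],5],[[0,0,0],[10,0,-4.8],5],[[0,0,0],[10.8,0,-3],5],[[0,0,0],[11,0,-1.3],5]]}}

```text
time: 13.25
tool_pos: [0.4962, 0.1659, 0.3112]
tcp_rot: [3.105, 0.465, -0.004]
wrist_force: [-4.5, -5.3, -0.1]
width: 0.129
grip_force: 29.2
```

```bash
python3 -c "
from h import *
print(rel(HU));s=read_state(); print(s['width']*85.4,s['wrist_force'],s['grip_force'])"
```

```text
(array([-3. , -0.6, 72.2]), np.float64(0.2971), array([-0.003,  0.002, -1.   ]))
11.057207527737825 [-4.45350335 -5.26859383 -0.14956594] 29.17000025510788
```

{"method": "step_arm", "body": {"targets": [[[0,0,0],[3,0,-1],5],[[0,0,0],[3,0,-1],5],[[0,0,0],[0,0,0],5]]}}

```text
time: 13.5
tool_pos: [0.502, 0.1678, 0.3117]
tcp_rot: [3.105, 0.465, -0.004]
wrist_force: [-0.9, -4.6, -4.0]
width: 0.135
grip_force: 29.4
```

{"method": "step_arm", "body": {"targets": [[[0,0,0],[0,0,0],35],[[0,0,0],[0,0,0],35],[[0,0,0],[0,0,0],35],[[0,0,0],[0,0,-30],35],[[0,0,0],[-20,0,-25],35]]}}

```text
time: 13.92
tool_pos: [0.4846, 0.1634, 0.3669]
tcp_rot: [-3.106, -0.465, -0.001]
wrist_force: [-0.2, 0.9, 1.1]
width: 0.414
grip_force: 0.0
```

Run:
```python
from h import *
print(rel(HU));s=read_state(); print(s['width']*85.4,s['wrist_force'])
im=snap('wrist','w10.png');c=calibration('wrist')
for a in (0,.1,.2): print(a,"front-end edge",proj(c,HU+XS*(-.08*np.sin(a)-.0035*np.cos(a))+ZS*(.08*np.cos(a)-.0035*np.sin(a)))) 
for q in ('hook_used',):
  r=cut_out('wrist',q); print(q,[(x['extent'],round(x['score'],2)) for x in r[:3]])
```

```text
(array([-14.8,   0.3, 127.9]), np.float64(0.297), array([ 0.   , -0.001, -1.   ]))
35.35385138402552 [-0.17491892  0.89402565  1.08815842]
0 front-end edge [[280.19535427 216.86757235]]
0.1 front-end edge [[280.13173195 228.74217686]]
0.2 front-end edge [[280.06126508 239.62656631]]
hook_used [([267.4, 179.2, 291.8, 236.9], 0.86)]
```

{"method": "step_arm", "body": {"targets": [[[0,0,0],[-23,0,0],0],[[0,0,0],[0,0,0],0],[[0,0,0],[0,0,25],0],[[0,0,0],[0,0,30],0],[[0,0,0],[0,0,14],0]]}}

```text
time: 14.43
tool_pos: [0.4603, 0.1559, 0.2949]
tcp_rot: [-3.107, -0.465, 0.003]
wrist_force: [-0.6, -0.8, -0.8]
width: -0.0
grip_force: 0.0
```

{"method": "step_arm", "body": {"targets": [[[0,0,0],[6,0,0],0],[[0,0,0],[6,0,0],0],[[0,0,0],[6,0,0],0],[[0,0,0],[3,0,0],0],[[0,0,0],[0,0,0],0]]}}

```text
time: 14.85
tool_pos: [0.4831, 0.1626, 0.2991]
tcp_rot: [-3.107, -0.464, -0.005]
wrist_force: [0.1, 0.3, 0.3]
width: -0.003
grip_force: 0.0
```

```bash
python3 -c "
from h import *
print(rel(HU));s=read_state(); print(s['width']*85.4,s['wrist_force'],XS@s['wrist_force'])"
```

```text
(array([-16.5,   0. ,  60.1]), np.float64(0.2968), array([ 0.003, -0.   , -1.   ]))
-0.2701623231470695 [0.07929507 0.27202368 0.26413449] 0.15495781711839518
```

{"method": "step_arm", "body": {"targets": [[[0,0,0],[2,0,0],0],[[0,0,0],[2,0,0],0],[[0,0,0],[0,0,0],0]]}}

```text
time: 15.1
tool_pos: [0.4859, 0.1634, 0.2985]
tcp_rot: [-3.107, -0.464, -0.003]
wrist_force: [1.0, -0.4, 2.1]
width: 0.004
grip_force: 0.1
```

{"method": "step_arm", "body": {"targets": [[[0,0,0],[2,0,0],0],[[0,0,0],[1,0,0],0],[[0,0,0],[0,0,0],0]]}}

```text
time: 15.35
tool_pos: [0.4871, 0.1639, 0.2983]
tcp_rot: [3.107, 0.465, -0.004]
wrist_force: [-6.0, -1.4, 7.0]
width: 0.002
grip_force: 2.6
```

{"method": "step_arm", "body": {"targets": [[[0,0,0],[2,0,0],0],[[0,0,0],[1,0,0],0],[[0,0,0],[0,0,0],0]]}}

```text
time: 15.6
tool_pos: [0.4878, 0.1641, 0.2983]
tcp_rot: [3.106, 0.465, -0.013]
wrist_force: [-15.1, -3.4, 13.7]
width: 0.001
grip_force: 8.4
```

```bash
python3 -c "
from h import *
print(rel(HU));s=read_state(); print(s['wrist_force'],XS@s['wrist_force'])"
```

```text
(array([-11.6,   0.1,  59.3]), np.float64(0.297), array([-0.009,  0.   , -1.   ]))
[-15.09265052  -3.36721501  13.71329856] -15.419663936139644
```

{"method": "step_arm", "body": {"targets": [[[0,0,0],[-15,0,0],0],[[0,0,0],[-15,0,0],0],[[0,0,0],[0,0,-30],0],[[0,0,0],[8,0,-39],0],[[0,0,0],[15,0,0],0]]}}

```text
time: 16.02
tool_pos: [0.4857, 0.1634, 0.3742]
tcp_rot: [-3.106, -0.464, -0.018]
wrist_force: [1.3, -0.1, 2.6]
width: 0.001
grip_force: 0.0
```

Run:
```python
from h import *
print(rel(HU));s=read_state(); print(s['width']*85.4,s['wrist_force'])
im=snap('wrist','w11.png');c=calibration('wrist')
for a in (0,.04,.1): print(a,"front-end edge",proj(c,HU+XS*(-.08*np.sin(a)-.0035*np.cos(a))+ZS*(.08*np.cos(a)-.0035*np.sin(a)))) 
r=cut_out('wrist','hook_used'); print([(x['extent'],round(x['score'],2)) for x in r[:3]])
print("key pred",proj(c,HF-.047*XS+.0195*ZS)[0].round(),"fh end",proj(c,HF-.08*XS)[0].round())
for q in('key','short_key','hook_free'): print(q,[(x['extent'],round(x['score'],2)) for x in look_for('wrist',q)[:2]])
# front edge of the end by brightness down the column
u=int(proj(c,HU+.08*ZS)[0][0]); print(u,im[170:260:3,u-2:u+3].mean((1,2)).round().astype(int))
snap('scene','s11.png');snap('top','t11.png')
for n in('scene','top'):
  for q in('key','short_key'): print(n,q,[(np.round(x["at"]),round(x["score"],2)) for x in tip_of(n,q)[:2]])
  print(proj(calibration(n),np.array([HF-.047*XS-.0145*ZS])))
for q in('pad','ball_stamp','glue'):
  b=cv2.imread('pics/t0.png').astype(int);d=cv2.imread('pics/t11.png').astype(int)
  x=look_for('top',q)
  if x:
    l,t,r_,bt=map(int,x[0]['extent']); print(q,x[0]['extent'],abs(b-d)[t-3:bt+3,l-3:r_+3].mean())
```

```text
(array([-13.8,   0. , 135.2]), np.float64(0.2968), array([ 0.011,  0.   , -1.   ]))
0.09211571530956389 [ 1.26533117 -0.06873692  2.60229827]
0 front-end edge [[279.29655197 227.26583481]]
0.04 front-end edge [[279.27946928 232.0894293 ]]
0.1 front-end edge [[279.2521152  239.05071851]]
[([267.3, 182.6, 289.2, 221.3], 0.62), ([164.1, 185.5, 190.2, 278.8], 0.57)]
key pred [171. 253.] fh end [182. 277.]
key [([140.0, 200.8, 228.2, 256.2], 0.59)]
short_key [([36.0, 204.3, 132.4, 246.1], 0.96)]
hook_free [([167.5, 184.5, 191.1, 276.8], 0.84), ([266.1, 184.0, 288.1, 221.4], 0.69)]
279 [153 121 211 217 120 153 140 214 247 250 249 249 249 246 250 249 249  91
  90  91  92  92  92  92  89  91  62  61  56  55]
scene key [(array([261., 265.]), 0.86)]
scene short_key [(array([293., 249.]), 0.88)]
[[269.13728757 261.11896779]]
top key [(array([245., 213.]), 0.69), (array([230., 204.]), 0.34)]
top short_key [(array([259., 178.]), 0.61)]
[[211.87810006 248.53453016]]
pad [308.3, 237.7, 347.5, 270.1] 14.782146248812916
ball_stamp [364.1, 254.9, 380.3, 262.8] 0.8852813852813853
glue [268.7, 161.3, 274.0, 173.8] 0.9629629629629629
```

The used hook's front edge is at row 221, against 227 predicted at angle 0, so it is fully folded. The long tag hangs at the predicted place, the short tag is where it was, and nothing on the desk has moved. I'll clear off and hand in.

{"method": "step_arm", "body": {"targets": [[[0,0,0],[-10,0,-30],0],[[0,0,0],[-10,20,-30],0],[[0,0,0],[0,30,0],0],[[0,0,0],[0,0,0],0],[[0,0,0],[0,0,0],0]]}}

```text
time: 17.13
tool_pos: [0.48, 0.1084, 0.4271]
tcp_rot: [-3.108, -0.461, -0.002]
wrist_force: [-0.9, -0.6, -0.5]
width: 0.001
grip_force: 0.0
```

```bash
python3 -c "
from h import *
print(finish_job())"
```

```text
the job is handed in; nothing more can be done
None
```

I handed the job in at about 17 s: the long tag hangs by its hole on the lowered middle hook, the hook it came from is folded up against the board, and the short tag and desk things looked unmoved in the last pictures (the job gave no verdict).

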